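# Walk the parts cabinet home and latch it

## Robot

A 6-joint arm with a two-finger parallel gripper is mounted at the origin on the work surface. World frame = base frame: x ahead of the robot, y to its left, z up, the work surface at z = 0. Lengths are in m, angles in rad, forces in N, time in s.
With the tool pointing down it reaches from about 0.3 to 0.85 m from the base axis. Payload 4.2 kg.
Tool frame: the origin (TCP) lies midway between the tips of the shut fingers; the grasp point (between the pads) lies 19 mm behind it; z points along the fingers, y is the line along which they close (so a half turn about z gives the same grasp; the last joint's range is limited). The gripper opens to 91 mm and grips with 3 to 60 N. Pads are 32 mm wide; open, the fingers measure 118 mm over their backs; the gripper's body (76 mm by 178 mm) begins 60 mm behind the grasp point.
Start: joints at [-1.146, 0.32, 1.565, -0, 1.257, -0.02], TCP at [0.247, -0.519, 0.178] pointing down, gripper open.
Joint ranges: [-3.11, 3.11], [-0.84, 2.01], [0.21, 2.61], [-1.34, 4.49], [0.05, 2.63], [-2.56, 2.56]. Speed limits (rad/s): [2.57, 2.57, 3.14, 3.14, 3.14, 3.14].

## Interface

Orientations are given as a rotation vector (axis times angle).
In Python, from cell import readout, eyes, r gives the robot as it stands. The module is installed in compiled form; this text tells all that it offers.
- The arm moves only by the shell command python3 -m crank 'ROWS'. ROWS is JSON, a list of rows, each a list of 3 entries, a list of its own where there are three numbers: the shift along the tool's x, y, z each as a share of 0.02 m, from -1 to 1, then the turn, a rotation vector about the tool's x, y, z each as a share of pi/4 rad, from -1 to 1, then the opening, from 0 (shut) to 1 (fully open). A call has 1 to 5 rows; each row shifts and turns the commanded pose from where the row before left it, along the tool's axes as they then stand; what a row does not reach is not made up. A row lasts 1/8 s, in which the tool goes at most 62.5 mm and 10.7 degrees, less where a joint would pass 70% of its speed; a pose out of reach is approached as far as the arm can. A call with a number of a shift or a turn outside -1 to 1 is refused whole. A call with a gripper value outside its range is refused whole. The fingers move at their own pace and stop on an object; the grip force is fixed at half the most. Time passes only in rows, so rows that do not move let the fingers close. It gives the time, the measured TCP pose, the force, the opening and the grip force at its end, in the units of the state.
- readout.state(): the state, without advancing time (a new reading comes with each control period).
- eyes.snapshot(name): name is "scene" or "top"; returns a dict with "img" (384x512x3 uint8, red, green, blue), "vertical_fov" (degrees; the focal length in pixels is half the picture's height over the tangent of half this angle, whatever the lens; pixels are square), "cx", "cy" (the principal point, pixels), "D" ([k1, k2, p1, p2, k3] as OpenCV has them; the pictures are not rectified), "xyz" and "attitude" of the camera in the world. Camera axes: x right, y down, z forward; pixel columns grow to the right and rows downward; lengths in m; the calibration is good to about 2 mm. A picture is of the moment at which its call begins. There is no depth.
- r.hand_in(): hands the job in; it is judged then, once.
The state is a dict: "t": time; "q": joint angles; "joint_velocities": joint speeds; "tau": joint torques, N m; "eef_pos": TCP position; "tcp_rot": TCP orientation; "wrist_force": force on the tool from outside, world axes, zero at the start; "torque": the same for the moment, N m; "opening": finger opening in m; "finger_force": force on a finger pad.
Only numpy, scipy, OpenCV 4.12 (cv2) and the standard library are available. Lean on these libraries where they do the work, as an engineer would, in place of code of your own. Each camera call takes 0.05 s, during which the arm holds its last target. There are 200 camera calls.

## Task

Walk the heavy little parts cabinet into its bay by pushing its two steel front corner posts in turn, keeping it within about 15 degrees of straight and never pushing harder than 25 N, until both of its back corners are pressed firmly (some 6 to 10 N) against the back stop. Then swing the red latch all the way across its front. Do not push on the brittle drawer fronts, do not topple the bottle on top, and leave the other things on the bench alone.

Things in the scene. Friction and masses are not known exactly. Their poses are not given: they have to be found in the camera images.
- cabinet: Black small-parts cabinet, 130 deep (x) x 190 wide (y) x 85 high, about 1.8 kg +-20 percent, on four rubber feet (at x +-45, y +-60), loose on the bench; sliding it takes about 6 to 12 N at one corner. Origin: centre of the underside. +x points to its back (the way it must travel), +y to its left, z up. It starts about 70 short of home, crooked by up to 6 degrees and off the middle by up to 8.
- post_left (a point): Middle of the front face of the left steel corner post (cabinet frame -65, +82.5, 45). The post is 25 wide and spans the cabinet's height from 6 to 85; it stands 7 proud of the drawer fronts. Push here, in the +x direction of the cabinet.
- post_right (a point): The same on the right corner post (cabinet frame -65, -82.5, 45).
- heel_left (a point): Point on the cabinet's back face at the left (cabinet frame +65, +82.5, 20).
- heel_right (a point): The same at the right (cabinet frame +65, -82.5, 20).
- drawers: Six brittle light-grey drawer fronts (fixed, do not open) between the posts, recessed 7 behind the posts' faces; their little pulls stay behind the posts' faces too. Not to be pushed. Origin and axes as cabinet.
- stop: Rubber-faced back stop of the bay, 208 wide (rubber 188), 40 high, fixed in the bay. Origin: on its face, at bench level, in the middle; +x points on in the cabinet's direction of travel, +y to the left. The cabinet is home when both its heels touch the face (heel x = 0 in this frame). Part of the push is lost in friction under the feet: about 18 to 20 N on a post whose corner already touches the stop presses it firmly enough.
- bay: Fixed aluminium bay; same origin and axes as stop (its place and its yaw vary). Two side guides 30 high run from x -25 to +20 with inner faces at y +-104 (9 clearance each side of the cabinet); gently flared mouths open to y +-113 at x -60. The latch stands at its left front.
- latch (a joint): Red latch bar on an upright hinge, rad. 0: points to the front and outward; grows counter-clockwise seen from above, at 0.5 it points straight to the bay's -x, at 2.07 (its end stop) it lies across the cabinet's left front corner, pointing to -y. It stays where it is left; about 2 to 3 N at the knob moves it. It fits only if the cabinet is home (6 clear in front of it then). Bar 16 wide, from 34 to 46 above the bench, 78 long; on it the knob.
- latch_knob (a point): Middle of the latch's upright red knob, diameter 16, from 46 to 82 above the bench, 70 from the hinge axis; it can be pushed from behind along its arc or pinched from above.
- latch_pivot (a point): Hinge axis of the latch, fixed in the bay at x -144, y +142.
- bottle: White bottle, diameter 42, 85 high, standing loose on the cabinet 30 behind its centre. Origin: centre of its underside.
- wrench: Bystander: steel wrench lying on the bench; leave it alone.
- screwdriver: Bystander: screwdriver lying on the bench; leave it alone.
- pliers: Bystander: red-handled pliers lying on the bench; leave it alone.
- mug: Bystander: steel mug on the bench; leave it alone.
- parts_box: Bystander: open blue parts box on the bench; leave it alone.
- solder_reel: Bystander: metal reel on the bench; leave it alone.
- jar: Bystander: clear jar with blue lid on the bench; leave it alone.
Not all that is in view belongs to the job. What is shaped like the cabinet but brown is not meant. Leave any pink or purple look-alike of the bottle alone.

How it is judged:
By the outcome, as a careful person would: the job done as asked, in the order asked, and still so for the second after the job is handed in, with the robot touching nothing.
It also fails if it takes over 72 s, if anything falls off the work surface, if the arm or the gripper's body presses on something with over 40 N, if the wrist force passes 120 N, or if a joint passes its speed limit or range.

## Working session

There is one attempt and no reset: what is moved stays moved. The work goes in short steps, Python scripts to look and compute and a shell command to move; the robot and the scene stay as the last step left them, time stands still between calls to the robot, and variables do not carry over. Pictures are saved under pics/ and viewed, at most 10 in all, crops included, and the job is handed in when it is done.

```bash
mkdir -p pics && cat > h.py <<'E'
import numpy as np, cv2
from scipy.spatial.transform import Rotation as R
from cell import readout, eyes, r
def snap(n):
    s=eyes.snapshot(n); return s
def K(s):
    f=s["img"].shape[0]/2/np.tan(np.radians(s["vertical_fov"])/2)
    return np.array([[f,0,s["cx"]],[0,f,s["cy"]],[0,0,1.]])
def rot(s):
    a=np.array(s["attitude"],float)
    return a if a.shape==(3,3) else R.from_rotvec(a).as_matrix() if a.size==3 else R.from_quat(a).as_matrix()
def ray(s,px,z):
    p=cv2.undistortPoints(np.array(px,float).reshape(-1,1,2),K(s),np.array(s["D"],float)).reshape(-1,2)
    d=np.c_[p,np.ones(len(p))]@rot(s).T; o=np.array(s["xyz"])
    return o+d*((z-o[2])/d[:,2])[:,None]
def proj(s,P):
    Rm=rot(s).T; t=-Rm@np.array(s["xyz"])
    return cv2.projectPoints(np.array(P,float).reshape(-1,1,3),cv2.Rodrigues(Rm)[0],t,K(s),np.array(s["D"],float))[0].reshape(-1,2)
def save(s,n,crop=None,k=1):
    im=s["img"][:,:,::-1]
    if crop: x0,y0,x1,y1=crop; im=im[y0:y1,x0:x1]
    cv2.imwrite("pics/"+n,cv2.resize(im,None,fx=k,fy=k,interpolation=cv2.INTER_CUBIC))
E
python3 - <<'E'
from h import *
print(readout.state())
for n in("scene","top"):
    s=snap(n); print({k:v for k,v in s.items() if k!="img"}); save(s,n+"0.png",k=1.5); np.save(n+"0.npy",s,allow_pickle=True)
E
```

```text
{'t': 0.0, 'q': array([-1.14600876e+00,  3.20306749e-01,  1.56567947e+00, -2.35707890e-05,
        1.25738513e+00, -2.00242591e-02]), 'joint_velocities': array([-3.38463838e-04,  1.65725313e-04, -3.24367545e-05,  2.68637313e-04,
       -6.65718406e-04, -9.22610909e-04]), 'tau': array([ 2.92754492e-03, -4.12452900e+01, -2.31972635e+01,  7.29709561e-02,
        4.58345900e-02, -1.31220304e-04]), 'eef_pos': array([ 0.24716211, -0.51853945,  0.17701164]), 'tcp_rot': array([-3.06251625e+00, -6.92590612e-01,  5.95761107e-04]), 'wrist_force': array([ 1.19557212, -0.14882526, -0.28570858]), 'torque': array([-0.01114585,  0.06059283,  0.02066914]), 'finger_force': 0.0, 'opening': 0.09123738801552043}
{'vertical_fov': 53.871815916884024, 'cx': 255.9882318778433, 'cy': 191.78571008164508, 'D': array([0.02268873, 0.        , 0.        , 0.        , 0.        ]), 'xyz': array([1.34752029, 0.25693852, 0.75632106]), 'attitude': array([-1.45691985, -1.96346684,  0.96962807])}
{'vertical_fov': 53.38917538346632, 'cx': 253.91734903669808, 'cy': 189.26960057250076, 'D': array([-0.00324093,  0.        ,  0.        ,  0.        ,  0.        ]), 'xyz': array([ 3.27810742e-01, -6.40907260e-04,  1.47937065e+00]), 'attitude': array([-2.16042948,  2.10207349, -0.1862402 ])}
```

View pics/scene0.png

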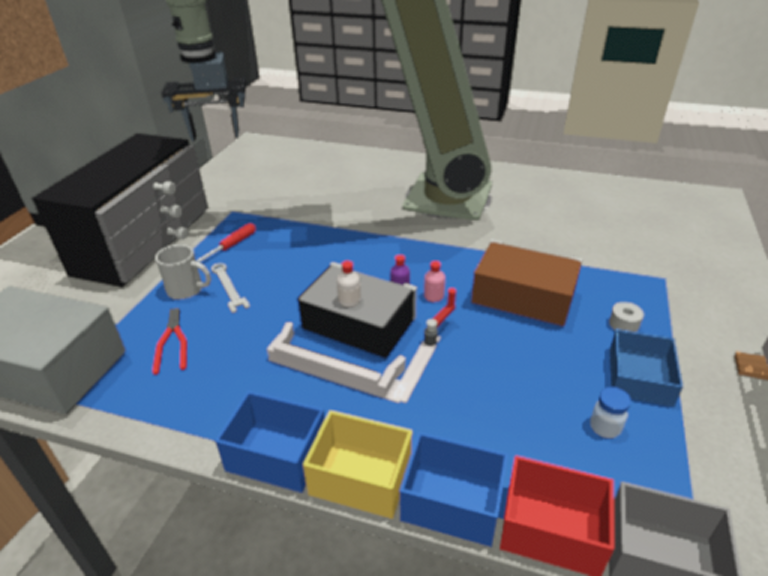

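View pics/top0.png

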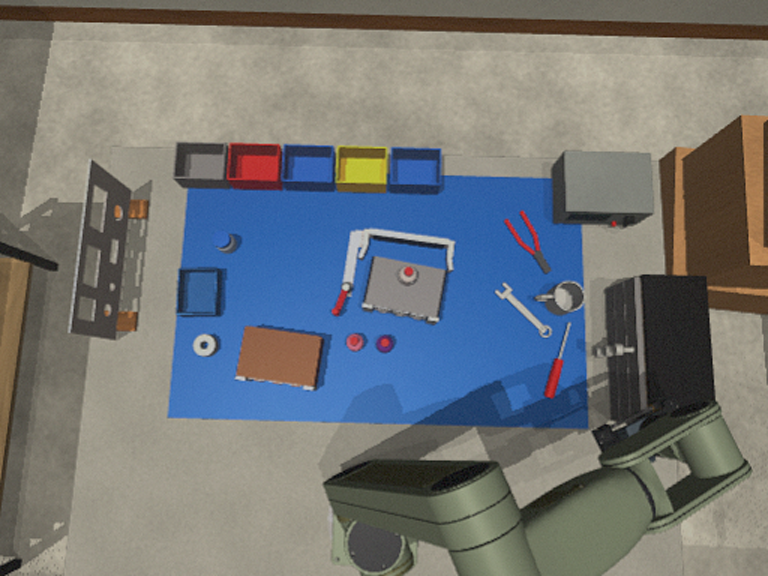

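The scene view shows the black cabinet with its grey top at (358,310), the bay ahead of it and the latch at its left. In the top view the cabinet is at (404,290), the stop runs from (365,235) to (452,245), the latch is at (340,298), and the pink and purple bottles stand in front at (355,342) and (385,343). Next I measure the cabinet, bay and latch from the top view.

```bash
cat > m.py <<'E'
from h import *
import sys
def cab(s):
    """cabinet top from the top view: grey non-blue blob at z=.085, via minAreaRect of hull without bottle"""
    im=s["img"]; hsv=cv2.cvtColor(im,cv2.COLOR_RGB2HSV)
    return im,hsv
if __name__=="__main__":
    s=np.load("top0.npy",allow_pickle=True).item()
    im,hsv=cab(s)
    x0,y0,x1,y1=210,140,320,245
    save(s,"top0c.png",(x0,y0,x1,y1),5.5)
    m=((hsv[:,:,1]<70)&(hsv[:,:,2]>60)).astype(np.uint8); 
    n,l,st,c=cv2.connectedComponentsWithStats(m[y0:y1,x0:x1])
    for i in range(1,n):
        if st[i,4]>15: print(i,st[i],c[i]+[x0,y0])
    print(im[190,250:256],im[157,265:270])
E
python3 m.py
```

```text
1 [  18   12   75   64 2466] [265.51784266 185.13949716]
[[142 137 136]
 [137 131 129]
 [141 136 133]
 [143 140 135]
 [139 136 133]
 [139 135 132]] [[189 192 194]
 [192 193 197]
 [192 195 196]
 [193 195 194]
 [193 194 194]]
```

View pics/top0c.png

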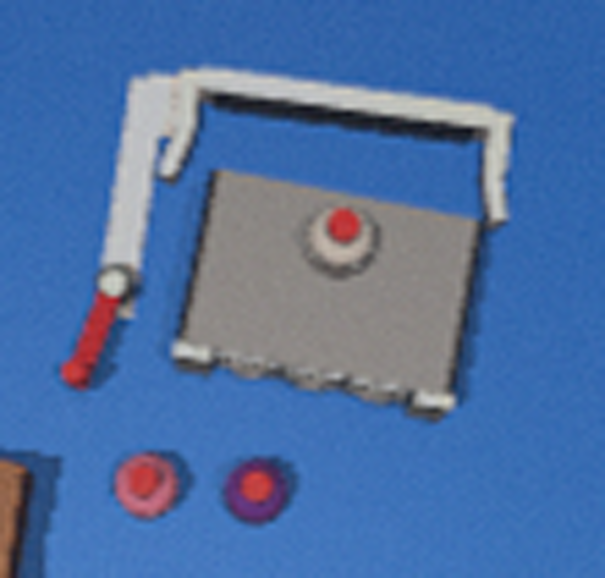

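The crop shows the cabinet top with corners at about (216,170), (478,218), (455,405) and (173,352). The stop's front edge runs from (205,93) to (490,130), the pivot is at (115,280) and the knob at (75,372). Pixels go to world next.

```bash
python3 - <<'E'
from h import *
np.set_printoptions(precision=4,suppress=True)
s=np.load("top0.npy",allow_pickle=True).item()
f=lambda p,z: ray(s,(np.array(p,float)+.5)/5.5-.5+[210,140],z)[:,:2]
c=f([(216,170),(478,218),(455,403),(173,352)],.085); print("cab BL BR FR FL",c)
print("edges",[np.linalg.norm(c[i]-c[(i+1)%4]) for i in range(4)], "yaws",np.degrees([np.arctan2(-(c[1]-c[0])[0],0) if 0 else np.arctan2((c[0]-c[1])[1],(c[0]-c[1])[0])-np.pi/2, np.arctan2((c[3]-c[2])[1],(c[3]-c[2])[0])-np.pi/2, np.arctan2((c[1]-c[2])[1],(c[1]-c[2])[0]), np.arctan2((c[0]-c[3])[1],(c[0]-c[3])[0])]))
e=f([(205,95),(490,132)],.04); d=e[0]-e[1]; print("stop",e,np.linalg.norm(d),np.degrees(np.arctan2(d[1],d[0]))-90)
b=f([(195,70),(512,116)],.04); d=b[0]-b[1]; print("stop back",b,np.linalg.norm(d),np.degrees(np.arctan2(d[1],d[0]))-90)
print("guide ends",f([(172,178),(497,222)],.03))
print("pivot .05",f([(115,280)],.05),"knob",f([(75,370)],.082))
print("bottle cap",f([(343,222)],.17),"pink/purple top",f([(147,480),(257,485)],.08), "base z0",f([(147,485),(257,490)],.03))
E
```

```text
cab BL BR FR FL [[ 0.6424  0.0219]
 [ 0.614  -0.1565]
 [ 0.4877 -0.1422]
 [ 0.5168  0.047 ]]
edges [np.float64(0.18062624941759725), np.float64(0.12712334752715918), np.float64(0.19138044706728125), np.float64(0.1280182065138461)] yaws [ -9.025   -8.7503  -6.4832 -11.3146]
stop [[ 0.7065  0.0319]
 [ 0.6853 -0.1695]] 0.2025889898775942 -6.012224570655462
stop back [[ 0.7245  0.0396]
 [ 0.6973 -0.185 ]] 0.22618514285203584 -6.910622583820825
guide ends [[ 0.6481  0.0536]
 [ 0.6228 -0.1761]]
pivot .05 [[0.5706 0.0898]] knob [[0.5033 0.1123]]
bottle cap [[ 0.5916 -0.0612]] pink/purple top [[ 0.4312  0.0616]
 [ 0.4299 -0.0116]] base z0 [[ 0.4315  0.0637]
 [ 0.4301 -0.0121]]
```

```bash
python3 -m crank '[[[0,0,0],[0,0,0.177],0],[[0,0,0],[0,0,0.177],0],[[0,0,0],[0,0,0.177],0],[[0,0,0],[0,0,0.178],0]]'
python3 -m crank '[[[0.39,-0.98,0],[0,0,0],0],[[0.39,-0.98,0],[0,0,0],0],[[0.39,-0.98,0],[0,0,0],0],[[0.39,-0.98,0],[0,0,0],0],[[0.39,-0.98,0],[0,0,0],0]]'
python3 - <<'E'
from h import *
st=readout.state(); print(st["t"],st["eef_pos"],R.from_rotvec(st["tcp_rot"]).as_matrix()[:,0])
E
```

```text
t: 0.6
eef_pos: [0.2473, -0.5187, 0.1774]
tcp_rot: [-3.135, 0.183, 0.001]
wrist_force: [-0.0, -0.7, -0.1]
opening: 0.0541
finger_force: 0.0
t: 1.23
eef_pos: [0.2979, -0.4245, 0.178]
tcp_rot: [3.137, -0.175, 0.0]
wrist_force: [-0.4, 0.1, -0.4]
opening: 0.0041
finger_force: 0.0
1.225 [ 0.29792031 -0.42451147  0.17800299] [ 9.93819397e-01 -1.11008827e-01  2.13624485e-04]
```

```bash
python3 -m crank '[[[0.39,-0.97,0],[0,0,0],0],[[0.39,-0.97,0],[0,0,0],0],[[0.39,-0.97,0],[0,0,0],0],[[0.39,-0.97,0],[0,0,0],0],[[0.39,-0.97,0],[0,0,0],0]]' >/dev/null
python3 -m crank '[[[0.39,-0.97,0],[0,0,0],0],[[0.39,-0.97,0],[0,0,0],0],[[0.39,-0.97,0],[0,0,0],0],[[0.39,-0.97,0],[0,0,0],0],[[0.39,-0.97,0],[0,0,0],0]]' >/dev/null
python3 -m crank '[[[0.39,-0.97,0],[0,0,0],0],[[0.39,-0.97,0],[0,0,0],0],[[0.39,-0.97,0],[0,0,0],0],[[0.39,-0.97,0],[0,0,0],0],[[0.39,-0.97,0],[0,0,0],0]]'
python3 -m crank '[[[0.39,-0.97,0],[0,0,0],0],[[0,0,0.9],[0,0,0],0],[[0,0,0.9],[0,0,0],0],[[0,0,0.9],[0,0,0],0],[[0,0,0.9],[0,0,0],0]]'
python3 -m crank '[[[0,0,0.9],[0,0,0],0],[[0,0,0.9],[0,0,0],0],[[0,0,0.9],[0,0,0],0],[[0,0,0.8],[0,0,0],0]]'
python3 - <<'E'
from h import *
s=snap("top"); save(s,"t1.png",(210,140,320,245),5.5)
E
```

```text
t: 3.1
eef_pos: [0.4462, -0.1487, 0.1779]
tcp_rot: [3.137, -0.176, 0.0]
wrist_force: [-0.3, 0.2, 0.4]
opening: 0.0005
finger_force: 0.0
t: 3.72
eef_pos: [0.4559, -0.1308, 0.1053]
tcp_rot: [3.137, -0.176, 0.0]
wrist_force: [-0.3, 0.2, -0.1]
opening: 0.0006
finger_force: 0.0
t: 4.22
eef_pos: [0.4558, -0.1309, 0.0353]
tcp_rot: [3.137, -0.176, -0.0]
wrist_force: [-0.3, 0.5, 0.2]
opening: 0.0008
finger_force: 0.0
```

View pics/t1.png

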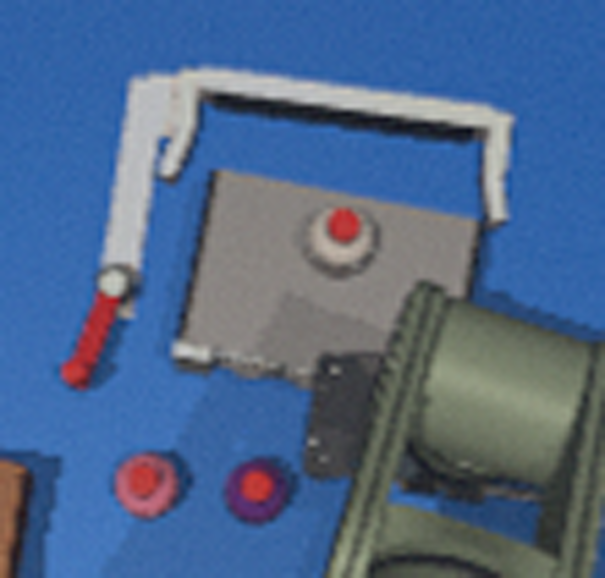

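The picture shows the gripper in front of the right post at (430,400), clear of the cabinet and both bottles. I start pushing the right post.

```bash
python3 -m crank '[[[0.25,0,0],[0,0,0],0],[[0.25,0,0],[0,0,0],0],[[0.2,0,0],[0,0,0],0]]' | egrep "eef|wrist"
python3 -m crank '[[[0.2,0,0],[0,0,0],0]]'| egrep "eef|wrist"
python3 -m crank '[[[0.2,0,0],[0,0,0],0]]'| egrep "eef|wrist"
python3 -m crank '[[[0.2,0,0],[0,0,0],0]]'| egrep "t:|eef|wrist"
```

```text
eef_pos: [0.4648, -0.1323, 0.0362]
wrist_force: [-17.3, 0.2, 13.4]
eef_pos: [0.465, -0.1324, 0.0361]
wrist_force: [-19.8, -1.8, 15.9]
eef_pos: [0.4705, -0.134, 0.036]
wrist_force: [-14.3, -5.2, 9.0]
t: 5.03
eef_pos: [0.4755, -0.135, 0.0359]
tcp_rot: [3.135, -0.173, -0.019]
wrist_force: [-15.1, -5.8, 7.1]
```

```bash
python3 -m crank '[[[0.12,0,-0.06],[0,0,0],0]]'| egrep "eef|wrist"
python3 -m crank '[[[0.12,0,-0.06],[0,0,0],0]]'| egrep "t:|eef|wrist|rot"
python3 -m crank '[[[0.12,0,-0.03],[0,0,0],0]]'| egrep "t:|eef|wrist|rot"
python3 - <<'E'
from h import *
s=snap("top"); save(s,"t2.png",(210,140,320,245),5.5)
E
```

```text
eef_pos: [0.4802, -0.135, 0.0366]
wrist_force: [-6.0, -2.1, -2.4]
t: 5.28
eef_pos: [0.4831, -0.135, 0.0376]
tcp_rot: [3.137, -0.175, -0.011]
wrist_force: [-6.0, -0.9, -2.5]
t: 5.4
eef_pos: [0.4853, -0.1354, 0.0382]
tcp_rot: [3.136, -0.174, -0.012]
wrist_force: [-6.4, -2.9, -3.6]
```

View pics/t2.png

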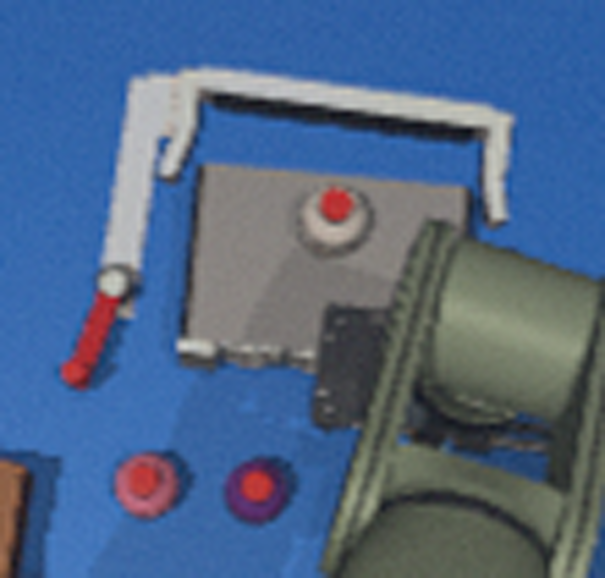

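The view shows the back corners now at (203,165) and (468,187), and the front-left post at (180,355). The cabinet has turned about +6°. I compute its pose in the bay frame.

```bash
cat > pose.py <<'E'
from h import *
# bay frame poses from crop pixels of top corners (z=.085)
O=np.array([.697,-.068]); a=np.radians(-6.4); B=np.array([[np.cos(a),-np.sin(a)],[np.sin(a),np.cos(a)]])
s0=np.load("top0.npy",allow_pickle=True).item()
def bay(p,z=.085): return (ray(s0,(np.array(p,float)+.5)/5.5-.5+[210,140],z)[:,:2]-O)@B*1e3
def report(BL,BR):
    c=bay([BL,BR]); d=c[0]-c[1]; yaw=np.degrees(np.arctan2(-d[0],d[1]))
    m=c.mean(0); u=np.array([np.cos(np.radians(yaw)),np.sin(np.radians(yaw))]); n=np.array([-u[1],u[0]])
    print("yaw rel",yaw.round(1),"back corners",c.round(1).tolist(),"centre",(m-65*u).round(1),"w",np.linalg.norm(d).round(1),"postL",(m-130*u+82.5*n).round(1),"postR",(m-130*u-82.5*n).round(1))
def tcp():
    p=readout.state()["eef_pos"]; return (p[:2]-O)@B*1e3
E
python3 - <<'E'
from pose import *
report((216,170),(478,218)); report((203,165),(468,187)); print("tcp",tcp())
print("front left outer",bay([(178,352)]), "guides",bay([(172,178),(184,178),(485,222),(507,222)],.03))
E
```

```text
yaw rel -2.6 back corners [[-64.3, 83.2], [-72.6, -97.2]] centre [-133.4   -4. ] w 180.6 postL [-194.5   81.4] postR [-202.1  -83.5]
yaw rel 3.1 back corners [[-62.1, 92.5], [-52.2, -87.9]] centre [-122.    -1.3] w 180.7 postL [-191.5   77.5] postR [-182.4  -87.2]
tcp [-202.25525601  -90.55169423]
front left outer [[-191.38830034   90.85859017]] guides [[ -62.12322244  115.42451086]
 [ -60.94468579  107.03403957]
 [ -62.8391792  -107.30733706]
 [ -60.68459779 -122.65205021]]
```

```bash
python3 -m crank '[[[-0.5,0,0],[0,0,0],0],[[-0.4,0,-0.2],[0,0,0],0],[[0,0,-1],[0,0,0],0],[[0,0,-1],[0,0,0],0],[[0,-0.4,-1],[0,0,0],0]]' | egrep "eef|wrist"
python3 -m crank '[[[0,-1,0],[0,0,0],0],[[0,-1,0],[0,0,0],0],[[0,-1,0],[0,0,0],0],[[0,-1,0],[0,0,0],0],[[0,-1,0],[0,0,0],0]]'| egrep "eef|wrist"
python3 -m crank '[[[0,-1,0],[0,0,0],0],[[0,-1,0],[0,0,0],0],[[0,-1,0],[0,0,0],0],[[0,-0.3,0.9],[0,0,0],0],[[0,0,0.9],[0,0,0],0]]'| egrep "eef|wrist"
python3 -m crank '[[[0,0,0.9],[0,0,0],0],[[0,0,0.45],[0,0,0],0],[[0,0,0],[0,0,0],0]]'| egrep "t:|eef|wrist"
python3 -c "
from pose import *
print(tcp())"
```

```text
eef_pos: [0.4722, -0.1254, 0.1044]
wrist_force: [0.2, -0.1, 0.5]
eef_pos: [0.4835, -0.0252, 0.1038]
wrist_force: [0.4, 0.5, 0.2]
eef_pos: [0.4911, 0.0404, 0.0676]
wrist_force: [0.2, -0.0, 0.8]
t: 7.7
eef_pos: [0.4903, 0.0397, 0.0399]
tcp_rot: [3.137, -0.176, 0.0]
wrist_force: [-0.2, 0.1, 0.5]
[-217.40041294   83.96572589]
```

```bash
python3 -m crank '[[[0.2,0,0],[0,0,0],0],[[0.12,0,-0.04],[0,0,0],0]]' | egrep "eef|wrist"
python3 -m crank '[[[0.12,0,-0.05],[0,0,0],0]]'| egrep "eef|wrist"
python3 -m crank '[[[0.12,0,-0.05],[0,0,0],0]]'| egrep "eef|wrist"
python3 -m crank '[[[0.15,0,-0.03],[0,0,0],0]]'| egrep "eef|wrist"
python3 -m crank '[[[0.15,0,-0.02],[0,0,0],0],[[0.15,0,-0.02],[0,0,0],0]]'| egrep "t:|eef|wrist"
python3 -c "
from pose import *
print(tcp())"
```

```text
eef_pos: [0.4972, 0.039, 0.0412]
wrist_force: [-2.3, 1.0, -1.1]
eef_pos: [0.4972, 0.0389, 0.0413]
wrist_force: [-6.0, 2.1, -1.9]
eef_pos: [0.4982, 0.0389, 0.0417]
wrist_force: [-4.3, 2.7, -4.1]
eef_pos: [0.5013, 0.0387, 0.0421]
wrist_force: [-4.8, 4.0, -3.4]
t: 8.57
eef_pos: [0.5071, 0.0382, 0.0428]
tcp_rot: [-3.136, 0.177, 0.012]
wrist_force: [-4.6, 3.6, -3.7]
[-200.52674115   84.4156319 ]
```

```bash
python3 -m crank '[[[0.2,0,0],[0,0,0],0],[[0.2,0,0],[0,0,0],0],[[0.2,0,0],[0,0,0],0]]' | egrep "eef|wrist"
python3 -c "
from pose import *
print(tcp()); s=snap('top'); save(s,'t3.png',(210,140,320,245),5.5)"
```

```text
eef_pos: [0.5182, 0.0377, 0.0429]
wrist_force: [-7.3, 6.2, -0.4]
[-189.46133712   85.08987373]
```

View pics/t3.png

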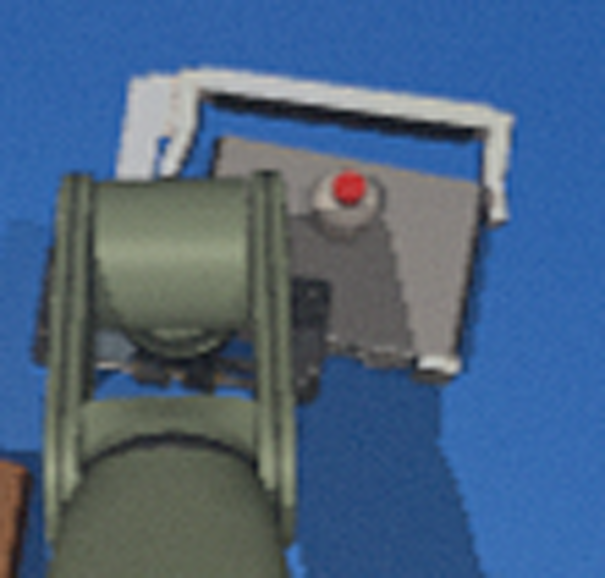

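Back corners are now at (220,137) and (480,183), front right at (460,370), and the bottle is upright.

```bash
python3 -c "
from pose import *
report((220,137),(480,183)); print(bay([(460,370)]))"
```

```text
yaw rel -2.3 back corners [[-41.1, 83.7], [-48.3, -95.7]] centre [-109.7   -3.4] w 179.6 postL [-171.3   81.7] postR [-177.9  -83.2]
[[-177.22717545  -97.67242316]]
```

```bash
python3 -m crank '[[[-0.7,0,0],[0,0,0],0],[[-0.7,0.2,0],[0,0,0],0],[[0,1,0],[0,0,0],0],[[0,1,0],[0,0,0],0],[[0,1,0],[0,0,0],0]]' | egrep "eef|wrist"
python3 -m crank '[[[0,1,0.1],[0,0,0],0],[[0,1,0.1],[0,0,0],0],[[0,1,0],[0,0,0],0],[[0,1,0],[0,0,0],0],[[0.3,1,0],[0,0,0],0]]' | egrep "eef|wrist"
python3 -m crank '[[[0.5,0.45,0],[0,0,0],0],[[0.15,0,0],[0,0,0],0],[[0.12,0,-0.04],[0,0,0],0]]' | egrep "eef|wrist"
python3 -m crank '[[[0.12,0,-0.05],[0,0,0],0]]'| egrep "eef|wrist"
python3 -m crank '[[[0.12,0,-0.05],[0,0,0],0]]'| egrep "t:|eef|wrist"
python3 -c "
from pose import *
print(tcp())"
```

```text
eef_pos: [0.4871, -0.0253, 0.0446]
wrist_force: [1.1, -0.1, 0.0]
eef_pos: [0.4815, -0.1254, 0.0406]
wrist_force: [0.2, 1.2, 0.2]
eef_pos: [0.4912, -0.1354, 0.0402]
wrist_force: [-13.2, -5.3, 4.1]
eef_pos: [0.494, -0.1354, 0.0406]
wrist_force: [-6.1, -3.1, -2.2]
t: 10.88
eef_pos: [0.4973, -0.1352, 0.0415]
tcp_rot: [3.137, -0.175, -0.013]
wrist_force: [-6.0, -1.9, -2.9]
[-190.96755069  -89.04420087]
```

```bash
python3 -m crank '[[[0.18,0,0],[0,0,0],0],[[0.18,0,0],[0,0,0],0]]' | egrep "wrist"
python3 -m crank '[[[0.18,0,0],[0,0,0],0],[[0.18,0,0],[0,0,0],0]]' | egrep "wrist"
python3 -m crank '[[[0.18,0,0],[0,0,0],0]]' | egrep "eef|wrist"
python3 -c "
from pose import *
print(tcp()); s=snap('top'); save(s,'t4.png',(210,140,320,245),5.5)"
```

```text
wrist_force: [-10.2, -4.6, 1.9]
wrist_force: [-11.0, -5.8, 2.6]
eef_pos: [0.5137, -0.1381, 0.0416]
wrist_force: [-10.1, -5.2, 0.5]
[-174.39090754  -90.09529192]
```

View pics/t4.png

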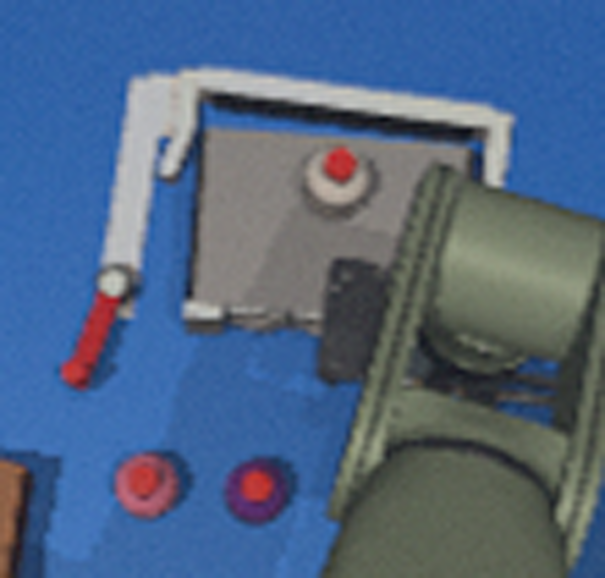

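The view shows back corners at (203,128) and (470,150), front left at (185,312). Bottle and neighbours are undisturbed.

```bash
python3 -c "
from pose import *
report((203,128),(470,150))"
python3 -m crank '[[[-0.7,0,0],[0,0,0],0],[[-0.7,-0.2,0],[0,0,0],0],[[0,-1,0],[0,0,0],0],[[0,-1,0],[0,0,0],0],[[0,-1,0],[0,0,0],0]]' | egrep "eef|wrist"
python3 -m crank '[[[0,-1,0],[0,0,0],0],[[0,-1,0],[0,0,0],0],[[0,-1,0],[0,0,0],0],[[0,-1,0],[0,0,0],0],[[0,-1,0],[0,0,0],0]]' | egrep "t:|eef|wrist"
python3 -c "
from pose import *
print(tcp())"
```

```text
yaw rel 3.2 back corners [[-36.5, 96.1], [-26.4, -86.2]] centre [-96.4   1.4] w 182.6 postL [-165.8   80.2] postR [-156.7  -84.6]
eef_pos: [0.4983, -0.0698, 0.0433]
wrist_force: [-0.1, -0.0, 0.2]
t: 12.8
eef_pos: [0.5094, 0.0297, 0.0433]
tcp_rot: [-3.136, 0.175, -0.002]
wrist_force: [1.0, 0.1, -0.9]
[-197.32857184   76.13261994]
```

```bash
python3 -m crank '[[[0.4,-0.45,0.05],[0,0,0],0],[[0.15,0,0],[0,0,0],0],[[0.12,0,-0.04],[0,0,0],0]]' | egrep "wrist"
python3 -m crank '[[[0.12,0,-0.04],[0,0,0],0]]'| egrep "wrist"
python3 -m crank '[[[0.12,0,-0.04],[0,0,0],0],[[0.18,0,0],[0,0,0],0]]'| egrep "wrist"
python3 -m crank '[[[0.18,0,0],[0,0,0],0],[[0.18,0,0],[0,0,0],0]]'| egrep "t:|eef|wrist"
python3 -c "
from pose import *
print(tcp())"
```

```text
wrist_force: [-4.7, 4.2, -1.5]
wrist_force: [-8.1, 5.0, -1.7]
wrist_force: [-6.4, 5.0, -2.3]
t: 13.8
eef_pos: [0.5348, 0.0349, 0.0427]
tcp_rot: [-3.135, 0.179, 0.016]
wrist_force: [-7.0, 5.7, -1.3]
[-172.6678553    84.22443137]
```

```bash
python3 -m crank '[[[0.2,0,0],[0,0,0],0],[[0.2,0,0],[0,0,0],0],[[0.15,0,0],[0,0,0],0]]'| egrep "eef|wrist"
python3 -m crank '[[[-0.7,0,0],[0,0,0],0],[[-0.9,0.2,0],[0,0,0],0],[[0,1,0],[0,0,0],0],[[0,1,0],[0,0,0],0],[[0,1,0],[0,0,0],0]]' | egrep "eef|wrist"
python3 -m crank '[[[0,1,0],[0,0,0],0],[[0,1,0],[0,0,0],0],[[0,1,0],[0,0,0],0],[[0,1,0],[0,0,0],0],[[0,1,0.1],[0,0,0],0]]' | egrep "t:|eef|wrist"
python3 -c "
from pose import *
print(tcp()); s=snap('top'); save(s,'t5.png',(210,140,320,245),5.5)"
```

```text
eef_pos: [0.5447, 0.0343, 0.0427]
wrist_force: [-12.1, 7.9, 3.6]
eef_pos: [0.5117, -0.0286, 0.0447]
wrist_force: [-0.3, -0.0, 0.2]
t: 15.42
eef_pos: [0.5005, -0.1281, 0.0427]
tcp_rot: [3.135, -0.177, 0.003]
wrist_force: [0.3, 0.0, 0.4]
[-188.59072152  -81.67671942]
```

View pics/t5.png

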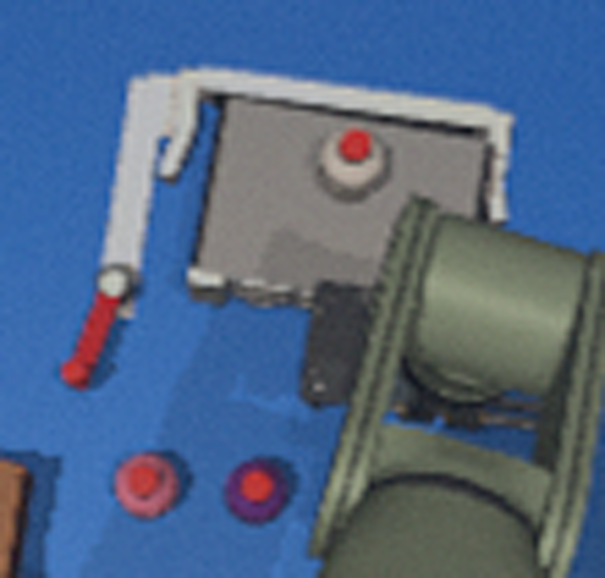

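The cabinet's back corners are at (220,96) and (490,142), so it sits in the bay and lies near the right guide.

```bash
python3 -c "
from pose import *
report((220,96),(488,142)); print(bay([(190,285)],.085))"
```

```text
yaw rel -2.0 back corners [[-12.6, 87.8], [-19.1, -97.7]] centre [-80.8  -2.7] w 185.6 postL [-142.9   82.1] postR [-148.7  -82.8]
[[-145.240409     89.39452865]]
```

```bash
python3 -m crank '[[[0.5,0.3,0.05],[0,0,0],0],[[0.4,0,0],[0,0,0],0],[[0.15,0,0],[0,0,0],0],[[0.12,0,-0.04],[0,0,0],0]]' | egrep "wrist"
python3 -m crank '[[[0.12,0,-0.04],[0,0,0],0]]'| egrep "wrist"
python3 -m crank '[[[0.12,0,-0.04],[0,0,0],0],[[0.15,0,0],[0,0,0],0]]'| egrep "eef|wrist"
python3 -m crank '[[[0.15,0,0],[0,0,0],0],[[0.15,0,0],[0,0,0],0]]'| egrep "t:|eef|wrist"
python3 -c "
from pose import *
print(tcp())"
```

```text
wrist_force: [-8.5, -2.1, 0.9]
wrist_force: [-11.9, -2.9, 0.5]
eef_pos: [0.5263, -0.1355, 0.042]
wrist_force: [-7.6, -4.0, -1.8]
t: 16.6
eef_pos: [0.5311, -0.1366, 0.0421]
tcp_rot: [3.136, -0.173, -0.019]
wrist_force: [-9.1, -4.4, -0.6]
[-157.19950674  -86.61306098]
```

```bash
python3 -m crank '[[[0.15,0,0],[0,0,0],0],[[0.15,0,0],[0,0,0],0]]'| egrep "eef|wrist"
python3 -m crank '[[[-0.7,0,0],[0,0,0],0],[[-0.8,-0.2,0],[0,0,0],0],[[0,-1,0],[0,0,0],0],[[0,-1,0],[0,0,0],0],[[0,-1,0],[0,0,0],0]]' >/dev/null
python3 -m crank '[[[0,-1,0],[0,0,0],0],[[0,-1,0],[0,0,0],0],[[0,-1,0],[0,0,0],0],[[0,-1,0],[0,0,0],0],[[0,-1,0],[0,0,0],0]]' | egrep "t:|eef|wrist"
python3 -m crank '[[[0.4,-0.4,0.05],[0,0,0],0],[[0.35,0,0],[0,0,0],0]]' | egrep "t:|eef|wrist"
python3 -c "
from pose import *
print(tcp())"
```

```text
eef_pos: [0.5367, -0.1374, 0.0421]
wrist_force: [-14.1, -4.5, 2.9]
t: 18.1
eef_pos: [0.5315, 0.0304, 0.0439]
tcp_rot: [-3.136, 0.175, -0.002]
wrist_force: [0.5, -1.4, 0.5]
t: 18.35
eef_pos: [0.5478, 0.0358, 0.0426]
tcp_rot: [3.137, -0.174, 0.001]
wrist_force: [-0.2, 0.2, 0.0]
[-159.87854562   86.48060065]
```

```bash
python3 -m crank '[[[0.12,0,0],[0,0,0],0],[[0.12,0,-0.03],[0,0,0],0]]'| egrep "eef|wrist"
python3 -m crank '[[[0.12,0,-0.03],[0,0,0],0]]'| egrep "eef|wrist"
python3 -m crank '[[[0.12,0,-0.03],[0,0,0],0]]'| egrep "eef|wrist"
python3 -m crank '[[[0.12,0,-0.02],[0,0,0],0]]'| egrep "eef|wrist"
```

```text
eef_pos: [0.5481, 0.0351, 0.0424]
wrist_force: [-8.8, 4.9, 1.6]
eef_pos: [0.5484, 0.0351, 0.0425]
wrist_force: [-9.0, 6.4, 2.4]
eef_pos: [0.5515, 0.0351, 0.0428]
wrist_force: [-6.9, 6.4, -2.8]
eef_pos: [0.5547, 0.0347, 0.043]
wrist_force: [-5.0, 3.0, -1.7]
```

```bash
python3 -m crank '[[[0.1,0,0],[0,0,0],0]]'| egrep "eef|wrist"
python3 -m crank '[[[0.1,0,0],[0,0,0],0]]'| egrep "eef|wrist"
python3 -m crank '[[[0.05,0,-0.02],[0,0,0],0]]'| egrep "t:|eef|wrist"
```

```text
eef_pos: [0.5562, 0.0346, 0.0431]
wrist_force: [-8.1, 6.7, -1.1]
eef_pos: [0.557, 0.0347, 0.043]
wrist_force: [-10.9, 7.3, 2.0]
t: 19.35
eef_pos: [0.5569, 0.0347, 0.0431]
tcp_rot: [-3.134, 0.179, 0.024]
wrist_force: [-10.9, 6.6, -0.8]
```

```bash
python3 -m crank '[[[0.08,-0.05,0],[0,0,0],0]]'| egrep "eef|wrist"
python3 -m crank '[[[0.08,-0.05,0],[0,0,0],0]]'| egrep "eef|wrist"
python3 -m crank '[[[0.06,0,0],[0,0,0],0]]'| egrep "t:|eef|wrist"
python3 -c "
from pose import *
print(tcp())"
```

```text
eef_pos: [0.5569, 0.0347, 0.043]
wrist_force: [-16.1, 3.0, 4.5]
eef_pos: [0.5569, 0.0348, 0.043]
wrist_force: [-19.4, 1.6, 7.3]
t: 19.73
eef_pos: [0.5569, 0.0347, 0.0429]
tcp_rot: [3.135, -0.179, -0.038]
wrist_force: [-20.0, 4.0, 8.8]
[-150.71756708   86.4798258 ]
```

```bash
python3 -m crank '[[[-0.7,0,0],[0,0,0],0],[[-0.7,0.3,0],[0,0,0],0],[[0,1,0],[0,0,0],0],[[0,1,0],[0,0,0],0],[[0,1,0],[0,0,0],0]]' >/dev/null
python3 -m crank '[[[0,1,0],[0,0,0],0],[[0,1,0],[0,0,0],0],[[0,1,0],[0,0,0],0],[[0,1,0],[0,0,0],0],[[0,0.4,0],[0,0,0],0]]' | egrep "eef|wrist"
python3 -m crank '[[[0.5,0,0],[0,0,0],0],[[0.3,0,0],[0,0,0],0],[[0.1,0,0],[0,0,0],0]]' | egrep "t:|eef|wrist"
python3 -c "
from pose import *
print(tcp())"
```

```text
eef_pos: [0.5232, -0.1164, 0.0452]
wrist_force: [1.3, -0.7, -0.3]
t: 21.35
eef_pos: [0.542, -0.1165, 0.0452]
tcp_rot: [3.137, -0.174, 0.0]
wrist_force: [-0.5, 0.9, -0.3]
[-148.59926429  -65.48321073]
```

I stopped about 20 mm short of the post sideways, with no contact force. I back off, then shift over.

```bash
python3 -m crank '[[[-0.6,0,0],[0,0,0],0],[[0,0.55,0.05],[0,0,0],0],[[0,0.55,0],[0,0,0],0],[[0.2,0,0],[0,0,0],0],[[0.15,0,0],[0,0,0],0]]' | egrep "eef|wrist"
python3 -m crank '[[[0.1,0,0],[0,0,0],0]]' | egrep "eef|wrist"
python3 -m crank '[[[0.1,0,-0.02],[0,0,0],0]]' | egrep "eef|wrist"
python3 -m crank '[[[0.1,0,-0.02],[0,0,0],0]]' | egrep "t:|eef|wrist"
python3 -c "
from pose import *
print(tcp())"
```

```text
eef_pos: [0.5343, -0.1387, 0.0443]
wrist_force: [-0.5, 0.4, -0.8]
eef_pos: [0.5362, -0.1385, 0.0442]
wrist_force: [-0.1, -0.4, -0.3]
eef_pos: [0.5373, -0.1385, 0.0444]
wrist_force: [-2.0, 0.3, 0.2]
t: 22.35
eef_pos: [0.5372, -0.1385, 0.0445]
tcp_rot: [-3.136, 0.175, 0.009]
wrist_force: [-7.3, -0.3, 1.5]
[-150.89653124  -87.86388285]
```

```bash
python3 -m crank '[[[0.1,0,-0.02],[0,0,0],0]]' | egrep "eef|wrist"
python3 -m crank '[[[0.1,0,-0.02],[0,0,0],0]]' | egrep "eef|wrist"
python3 -m crank '[[[0.07,0,-0.02],[0,0,0],0]]' | egrep "t:|eef|wrist"
```

```text
eef_pos: [0.5372, -0.1384, 0.0445]
wrist_force: [-10.0, 0.3, 3.0]
eef_pos: [0.5371, -0.1384, 0.0445]
wrist_force: [-15.0, 0.2, 4.4]
t: 22.72
eef_pos: [0.5371, -0.1384, 0.0446]
tcp_rot: [-3.135, 0.174, 0.027]
wrist_force: [-15.3, -0.7, 4.7]
```

```bash
python3 -m crank '[[[0.1,0,-0.02],[0,0,0],0]]' | egrep "eef|wrist"
python3 -m crank '[[[0.05,0,0],[0,0,0],0]]' | egrep "eef|wrist"
```

```text
eef_pos: [0.537, -0.1384, 0.0446]
wrist_force: [-20.1, 0.5, 6.4]
eef_pos: [0.537, -0.1384, 0.0446]
wrist_force: [-20.9, -0.0, 8.4]
```

Both corners hold 20 N without moving. I re-check the left one on the way to the latch.

```bash
python3 -m crank '[[[-0.7,0,0],[0,0,0],0],[[-0.3,-0.7,0],[0,0,0],0],[[0,-1,0],[0,0,0],0],[[0,-1,0],[0,0,0],0],[[0,-1,0],[0,0,0],0]]' >/dev/null
python3 -m crank '[[[0,-1,0],[0,0,0],0],[[0,-1,0],[0,0,0],0],[[0,-1,0],[0,0,0],0],[[0,-1,0],[0,0,0],0],[[0,-1,0],[0,0,0],0]]' | egrep "eef|wrist"
python3 -m crank '[[[0.4,0,0],[0,0,0],0],[[0.3,0,0],[0,0,0],0],[[0.12,0,0],[0,0,0],0]]' | egrep "t:|eef|wrist"
python3 -c "
from pose import *
print(tcp())"
```

```text
eef_pos: [0.5478, 0.0365, 0.0466]
wrist_force: [0.3, 0.3, 0.1]
t: 24.6
eef_pos: [0.5579, 0.0349, 0.0461]
tcp_rot: [-3.134, 0.179, 0.022]
wrist_force: [-14.1, 8.1, 11.1]
[-149.74666087   86.72313583]
```

```bash
python3 -m crank '[[[0.06,-0.05,-0.05],[0,0,0],0]]' | egrep "eef|wrist"
python3 -m crank '[[[0.08,-0.04,-0.04],[0,0,0],0]]' | egrep "eef|wrist"
```

```text
eef_pos: [0.5578, 0.0351, 0.0465]
wrist_force: [-14.5, 4.6, 3.6]
eef_pos: [0.558, 0.0351, 0.0466]
wrist_force: [-15.4, 3.2, 4.3]
```

```bash
python3 -m crank '[[[0.1,0,-0.03],[0,0,0],0]]' | egrep "eef|wrist"
python3 -m crank '[[[0.04,0,-0.02],[0,0,0],0]]' | egrep "eef|wrist"
```

```text
eef_pos: [0.5579, 0.0351, 0.0466]
wrist_force: [-19.6, 5.1, 5.5]
eef_pos: [0.5579, 0.0351, 0.0467]
wrist_force: [-20.2, 5.0, 5.4]
```

```bash
python3 -m crank '[[[-1,0,0],[0,0,0],0],[[-0.6,0,-0.4],[0,0,0],0],[[0,0,-1],[0,0,0],0],[[0,0,-1],[0,0,0],0],[[0,0,-0.6],[0,0,0],0]]' | egrep "eef|wrist"
python3 -m crank '[[[-0.28,-1,0],[0,0,0],0],[[-0.28,-1,0],[0,0,0],0],[[-0.28,-1,0],[0,0,0],0],[[-0.28,-1,0],[0,0,0],0],[[-0.28,-1,0],[0,0,0],0]]' | egrep "eef|wrist"
python3 -m crank '[[[0,-0.4,0],[0,0,0],0],[[0,0,0],[0,0,0],0]]' | egrep "t:|eef|wrist"
python3 -c "
from pose import *
print(tcp()); s=snap('top'); save(s,'t6.png',(210,140,320,245),5.5)"
```

```text
eef_pos: [0.5392, 0.0377, 0.1112]
wrist_force: [-0.0, -0.8, 0.1]
eef_pos: [0.5215, 0.141, 0.1097]
wrist_force: [-0.4, 0.6, 0.5]
t: 26.6
eef_pos: [0.5226, 0.1485, 0.1095]
tcp_rot: [3.136, -0.175, 0.001]
wrist_force: [-0.3, -0.2, 0.3]
[-197.49175216  195.74391025]
```

View pics/t6.png

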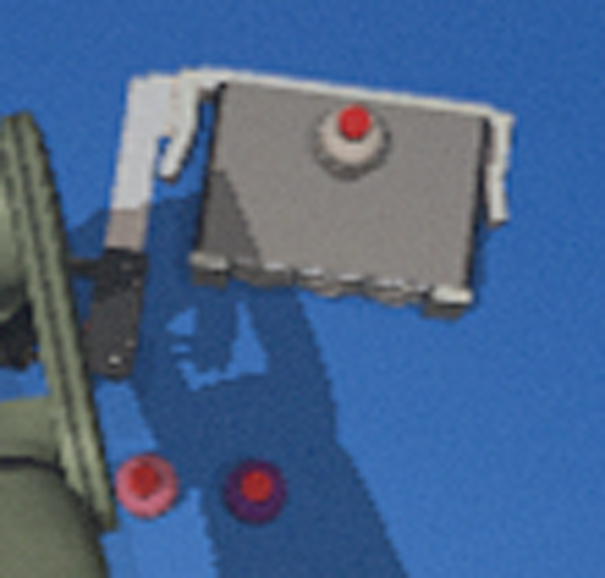

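The cabinet sits square against the stop, with back corners at (222,83) and (484,117) and the bottle upright. Now the latch: I descend behind the knob.

```bash
python3 -c "
from pose import *
report((222,83),(484,117))"
python3 -m crank '[[[-0.5,0,0.5],[0,0,0],0],[[0,0,0.9],[0,0,0],0],[[0,0,0.8],[0,0,0],0],[[0,0,0.5],[0,0,0],0]]' | egrep "eef|wrist"
python3 -m crank '[[[0,0.5,0],[0,0,0],0],[[0,0.3,0],[0,0,0],0],[[0,0.3,0],[0,0,0],0]]' | egrep "t:|eef|wrist"
```

```text
yaw rel 0.4 back corners [[-3.3, 87.7], [-2.1, -92.9]] centre [-67.7  -3. ] w 180.6 postL [-133.3   79. ] postR [-132.2  -86. ]
eef_pos: [0.511, 0.149, 0.0542]
wrist_force: [1.3, 0.1, -1.2]
t: 27.52
eef_pos: [0.5102, 0.1273, 0.056]
tcp_rot: [-3.136, 0.177, -0.002]
wrist_force: [1.0, 0.5, 1.0]
```

```bash
python3 -m crank '[[[0,0.5,0],[0,0,0],0],[[0,0.5,0],[0,0,0],0]]' | egrep "eef|wrist"
python3 -m crank '[[[0.1,0.5,0],[0,0,0],0],[[0.1,0.5,0],[0,0,0],0]]' | egrep "eef|wrist"
python3 -m crank '[[[0.25,0.4,0],[0,0,0],0],[[0.25,0.4,0],[0,0,0],0],[[0.25,0.4,0],[0,0,0],0]]' | egrep "t:|eef|wrist"
python3 -c "
from pose import *
print(tcp())"
```

```text
eef_pos: [0.5076, 0.1072, 0.0556]
wrist_force: [-0.3, -0.1, -0.3]
eef_pos: [0.5094, 0.0869, 0.0555]
wrist_force: [-0.2, 0.8, -0.4]
t: 28.4
eef_pos: [0.5219, 0.0616, 0.0554]
tcp_rot: [3.137, -0.176, 0.0]
wrist_force: [0.9, 0.1, 0.5]
[-188.40414616  109.26193305]
```

```bash
cat > red.py <<'E'
from pose import *
for n in("top","scene"):
    s=snap(n); np.save(n+"1.npy",s,allow_pickle=True)
    h=cv2.cvtColor(s["img"],cv2.COLOR_RGB2HSV); m=(((h[:,:,0]<8)|(h[:,:,0]>172))&(h[:,:,1]>150)&(h[:,:,2]>70)).astype(np.uint8)
    k,l,st,c=cv2.connectedComponentsWithStats(m)
    for i in range(1,k):
        if st[i,4]>8 and c[i][1]>110: print(n,st[i],c[i].round(1),((ray(s,[c[i]],.06)[0,:2]-O)@B*1e3).round(0))
E
python3 red.py
```

```text
top [151  96  36  30 709] [170.  111.1] [134. 423.]
top [347 141  13  26  70] [353.6 153.1] [  65. -305.]
top [337 146  19  24  71] [345.1 157.7] [  42. -274.]
top [272 160   5   5  22] [273.9 161.9] [-12.  -6.]
top [222 206   4   4  14] [223.5 207.5] [-212.  158.]
top [256 226   3   5  11] [257.4 227.8] [-270.   22.]
top [363 239  12  26 157] [368.7 251.9] [-301. -395.]
scene [148 150  21  16 132] [158.2 157.3] [-243. -355.]
scene [264 170   5   7  31] [266.1 173. ] [-298.   19.]
scene [288 175   5   6  25] [289.9 177.4] [-304.   97.]
scene [217 189   7   8  40] [219.8 192. ] [-154.  -71.]
scene [291 193  12  23  95] [297.8 204.7] [-188.  162.]
scene [102 219  13  30 102] [106.6 233.3] [ 116. -265.]
scene [116 218   8  28  90] [120.9 230.9] [  94. -235.]
scene [ 334  305   76   79 4539] [372.7 344.3] [158. 433.]
```

```bash
python3 -c "
from pose import *
s=np.load('scene1.npy',allow_pickle=True).item()
p=readout.state()['eef_pos']
print(proj(s,[(.5033,.1123,.082),(.5033,.1123,.046),(.5706,.0898,.046),p, [.5111,.149,.054]]))
save(s,'s1.png',(200,130,340,270),5)"
```

```text
[[299.50158522 193.26272509]
 [298.83528276 202.91387438]
 [285.84733862 216.25229918]
 [280.37989679 201.2860601 ]
 [310.96780557 204.72854839]]
```

View pics/s1.png

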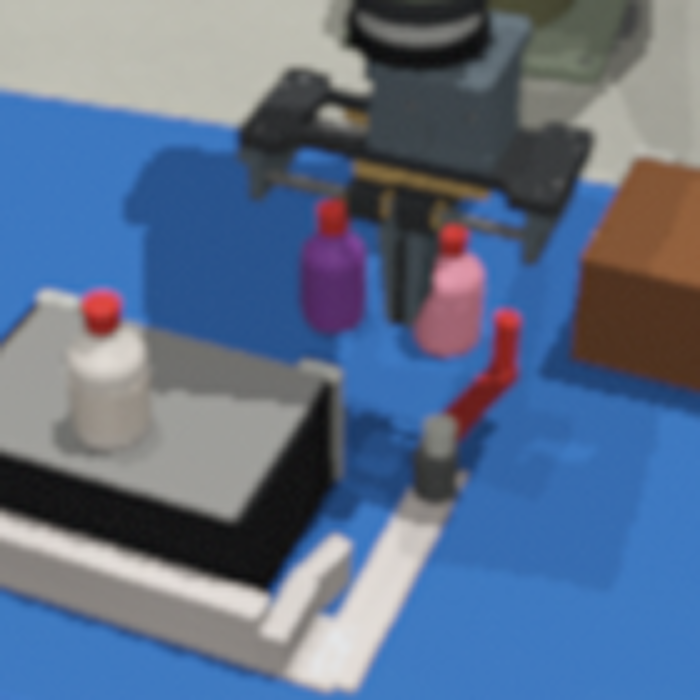

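```bash
python3 -c "
from pose import *
s=np.load('scene1.npy',allow_pickle=True).item(); t=np.load('top1.npy',allow_pickle=True).item()
f=lambda x,y:(200+x/5,130+y/5)
for nm,p in [('tip',f(400,322)),('pinkbase',f(447,352)),('pinkcap',f(453,232)),('purplecap',f(332,210)),('knobtop',f(507,318))]:
    print(nm,p,[(z,ray(s,[p],z)[0,:2].round(3)) for z in (0.01,.055,.08,.1)])
p=readout.state()['eef_pos']
print('tool proj tips', [proj(s,[p+np.array(d)]).round(1).tolist() for d in ((.018,.0135,0),(.018,-.0135,0),(-.018,.0135,0),(0,0,.025),(0,0,.08))])
save(t,'t7.png',(190,140,330,260),5)
im=t['img'][:,:,::-1]
h=cv2.cvtColor(t['img'],cv2.COLOR_RGB2HSV); m=((h[:,:,2]<75)&(h[:,:,1]<90)).astype(np.uint8)
k,l,st,c=cv2.connectedComponentsWithStats(m)
print([(st[i].tolist(),c[i].round(1)) for i in range(1,k) if st[i,4]>60 and 180<c[i][0]<330 and c[i][1]>140])
"
```

```text
tip (280.0, 194.4) [(0.01, array([0.436, 0.039])), (0.055, array([0.491, 0.052])), (0.08, array([0.521, 0.059])), (0.1, array([0.546, 0.065]))]
pinkbase (289.4, 200.4) [(0.01, array([0.457, 0.074])), (0.055, array([0.51 , 0.085])), (0.08, array([0.54 , 0.092])), (0.1, array([0.564, 0.096]))]
pinkcap (290.6, 176.4) [(0.01, array([0.332, 0.049])), (0.055, array([0.393, 0.061])), (0.08, array([0.427, 0.068])), (0.1, array([0.454, 0.074]))]
purplecap (266.4, 172.0) [(0.01, array([ 0.33 , -0.036])), (0.055, array([ 0.391, -0.019])), (0.08, array([ 0.425, -0.009])), (0.1, array([ 0.452, -0.001]))]
knobtop (301.4, 193.6) [(0.01, array([0.413, 0.103])), (0.055, array([0.47 , 0.112])), (0.08, array([0.501, 0.117])), (0.1, array([0.526, 0.122]))]
tool proj tips [[[283.4, 206.0]], [[274.3, 204.3]], [[286.4, 198.3]], [[280.6, 194.6]], [[281.0, 179.1]]]
[([216, 184, 32, 30, 261], array([229.7, 201.9])), ([254, 189, 12, 23, 156], array([257.8, 197.8])), ([213, 218, 44, 35, 170], array([237.7, 227.9])), ([164, 254, 101, 126, 964], array([215.8, 326.5])), ([181, 347, 35, 34, 69], array([197. , 364.3])), ([232, 346, 36, 35, 765], array([250.2, 363.9]))]
```

The tip in the picture sits about 25 mm above where the reported TCP z puts it, so the fingers passed over the knob; the latch hasn't moved. I go back and come in 22 mm lower.

```bash
python3 -m crank '[[[0,0,-1],[0,0,0],0],[[-0.2,-0.9,-0.5],[0,0,0],0],[[-0.2,-1,0],[0,0,0],0],[[-0.2,-1,0],[0,0,0],0],[[-0.2,-1,0],[0,0,0],0]]' | egrep "eef|wrist"
python3 -m crank '[[[-0.1,-0.6,0],[0,0,0],0],[[0,0,0.9],[0,0,0],0],[[0,0,0.9],[0,0,0],0],[[0,0,0.7],[0,0,0],0],[[0,0,0],[0,0,0],0]]' | egrep "t:|eef|wrist"
python3 -c "
from pose import *
print(tcp())"
```

```text
eef_pos: [0.5138, 0.1434, 0.0855]
wrist_force: [1.3, -0.4, 0.1]
t: 29.75
eef_pos: [0.5128, 0.1536, 0.0344]
tcp_rot: [3.136, -0.176, -0.004]
wrist_force: [-1.1, 0.4, -0.4]
[-207.75193867  199.64229609]
```

```bash
python3 -m crank '[[[0,0.7,0],[0,0,0],0],[[0,0.3,0],[0,0,0],0]]' | egrep "eef|wrist"
python3 -m crank '[[[0,0.3,0],[0,0,0],0],[[0,0.3,0],[0,0,0],0]]' | egrep "eef|wrist"
python3 -m crank '[[[0,0.4,0],[0,0,0],0],[[0,0.4,0],[0,0,0],0]]' | egrep "eef|wrist"
python3 red.py | grep top
```

```text
eef_pos: [0.5117, 0.1327, 0.0361]
wrist_force: [-0.8, -0.0, -0.2]
eef_pos: [0.5097, 0.1218, 0.0357]
wrist_force: [-2.5, 2.6, 0.2]
eef_pos: [0.5081, 0.1055, 0.0354]
wrist_force: [-1.8, 2.4, 1.1]
top [151  96  37  30 689] [170.5 111. ] [135. 421.]
top [158 121   5   4  13] [160.  122.5] [ 82. 453.]
top [347 141  13  26  70] [353.6 153. ] [  65. -304.]
top [337 146  19  24  72] [345.2 157.8] [  42. -275.]
top [408 147   3   4   9] [408.9 148.7] [ 112. -514.]
top [272 160   5   5  21] [274. 162.] [-12.  -6.]
top [254 226   5   5  22] [256.1 228.1] [-272.   27.]
top [363 239  12  26 158] [368.7 251.8] [-300. -395.]
```

```bash
python3 -m crank '[[[0.05,0.4,0],[0,0,0],0],[[0.1,0.4,0],[0,0,0],0]]' | egrep "eef|wrist"
python3 -m crank '[[[0.15,0.4,0],[0,0,0],0],[[0.2,0.4,0],[0,0,0],0]]' | egrep "eef|wrist"
python3 -m crank '[[[0.25,0.4,0],[0,0,0],0],[[0.25,0.3,0],[0,0,0],0]]' | egrep "t:|eef|wrist"
python3 -c "
from pose import *
print(tcp())"
```

```text
eef_pos: [0.5095, 0.0892, 0.0354]
wrist_force: [-1.6, 2.5, 0.6]
eef_pos: [0.5148, 0.0723, 0.0354]
wrist_force: [-0.3, 2.4, 0.5]
t: 31.35
eef_pos: [0.5241, 0.0576, 0.0355]
tcp_rot: [-3.136, 0.177, -0.002]
wrist_force: [0.5, 4.6, -1.1]
[-185.86699787  105.5384878 ]
```

```bash
python3 -m crank '[[[0,-0.4,0],[0,0,0],0],[[-0.9,0,0],[0,0,0],0],[[-0.9,0,0],[0,0,0],0],[[0,0.9,0],[0,0,0],0],[[0,0.8,0],[0,0,0],0]]' | egrep "eef|wrist"
python3 -m crank '[[[0.3,0,0],[0,0,0],0],[[0.3,0,0],[0,0,0],0],[[0.3,0,0],[0,0,0],0]]' | egrep "t:|eef|wrist"
python3 -c "
from pose import *
print(tcp())"
```

```text
eef_pos: [0.485, 0.035, 0.0357]
wrist_force: [0.8, 0.0, 0.6]
t: 32.35
eef_pos: [0.4987, 0.0328, 0.0344]
tcp_rot: [3.134, -0.175, -0.014]
wrist_force: [-5.9, -5.1, 1.2]
[-208.25606352   78.09987438]
```

```bash
python3 -m crank '[[[0.3,0,0],[0,0,0],0],[[0.3,0,0],[0,0,0],0]]' | egrep "eef|wrist"
python3 -m crank '[[[0.3,0,0],[0,0,0],0],[[0.3,0,0],[0,0,0],0]]' | egrep "eef|wrist"
python3 -m crank '[[[0.2,0,0],[0,0,0],0],[[0.2,0,0],[0,0,0],0]]' | egrep "t:|eef|wrist"
python3 -c "
from pose import *
print(tcp())"
```

```text
eef_pos: [0.5114, 0.0312, 0.0344]
wrist_force: [-6.6, -8.2, 2.1]
eef_pos: [0.524, 0.0299, 0.0345]
wrist_force: [-3.2, -2.5, -0.1]
t: 33.1
eef_pos: [0.5342, 0.0305, 0.0352]
tcp_rot: [3.137, -0.176, -0.001]
wrist_force: [-2.9, -0.7, -0.1]
[-172.72528212   79.78207324]
```

```bash
python3 -m crank '[[[0.1,0,0],[0,0,0],0]]' | egrep "eef|wrist"
python3 -m crank '[[[0.1,0,0],[0,0,0],0]]' | egrep "eef|wrist"
python3 -m crank '[[[0.1,0,0],[0,0,0],0]]' | egrep "eef|wrist"
```

```text
eef_pos: [0.5347, 0.0305, 0.0351]
wrist_force: [-7.7, -0.6, 2.5]
eef_pos: [0.5347, 0.0304, 0.0351]
wrist_force: [-10.5, 0.2, 5.3]
eef_pos: [0.5348, 0.0304, 0.0351]
wrist_force: [-14.6, -0.1, 8.7]
```

The latch is against its end stop. I retract and check with colour masks.

```bash
python3 -m crank '[[[-0.8,0,0],[0,0,0],0],[[-0.8,0,-0.4],[0,0,0],0],[[0,0,-1],[0,0,0],0],[[0,0,-1],[0,0,0],0],[[0,0,-1],[0,0,0],0]]' | egrep "eef|wrist"
python3 -m crank '[[[0,0,-1],[0,0,0],0],[[-0.8,0.8,-0.5],[0,0,0],0],[[-0.8,0.8,0],[0,0,0],0],[[-0.8,0.8,0],[0,0,0],0],[[-0.8,0.8,0],[0,0,0],0]]' | egrep "eef|wrist"
python3 -m crank '[[[-0.8,0.8,0],[0,0,0],0],[[-0.8,0.8,0],[0,0,0],0],[[-0.8,0.8,0],[0,0,0],0],[[-0.8,0.8,0],[0,0,0],0],[[0,0,0],[0,0,0],0]]' | egrep "t:|eef|wrist"
python3 red.py
python3 -c "
from pose import *
s=np.load('scene1.npy',allow_pickle=True).item()
P=O+B@np.array([-.144,.072]); print('knob exp',proj(s,[[*P,.065]]))
t=np.load('top1.npy',allow_pickle=True).item(); print('knob exp top',proj(t,[[*P,.082]]))
h=cv2.cvtColor(t['img'],cv2.COLOR_RGB2HSV); m=((h[:,:,1]<60)&(h[:,:,2]>90)&(h[:,:,2]<165)).astype(np.uint8)[140:245,210:320]
m=cv2.morphologyEx(m,cv2.MORPH_OPEN,np.ones((5,5)))
c=max(cv2.findContours(m,0,2)[0],key=cv2.contourArea); print('cab top rect',cv2.minAreaRect(c+np.array([210,140])))"
```

```text
eef_pos: [0.5088, 0.0338, 0.1051]
wrist_force: [-0.0, 0.2, 0.5]
eef_pos: [0.4353, -0.0241, 0.1329]
wrist_force: [-0.5, 0.2, 0.4]
t: 35.35
eef_pos: [0.3652, -0.0802, 0.1333]
tcp_rot: [-3.136, 0.18, 0.001]
wrist_force: [0.2, -0.4, -0.2]
top [151  96  36  30 667] [170.  110.8] [135. 423.]
top [178 123   9   3  13] [182.2 124.5] [ 87. 366.]
top [347 141  13  26  71] [353.6 153.1] [  65. -305.]
top [337 146  19  24  70] [345.4 158.1] [  41. -275.]
top [272 160   5   5  21] [274. 162.] [-12.  -6.]
top [233 190  18   6  66] [241.7 192.6] [-147.   99.]
top [234 225   5   5  21] [235.8 226.9] [-277.  102.]
top [254 226   5   3  14] [256.1 227.1] [-268.   27.]
top [363 239  12  26 157] [368.7 251.9] [-300. -395.]
scene [148 150  21  16 132] [158.2 157.3] [-243. -355.]
scene [264 171   5   6  24] [266.3 173.3] [-296.   20.]
scene [288 175   5   6  28] [289.9 177.4] [-304.   97.]
scene [217 189   7   8  44] [220.  191.9] [-155.  -71.]
scene [263 199   4   3   9] [264.7 200.1] [-171.   67.]
scene [269 211  15   8  63] [276.1 214. ] [-127.  120.]
scene [116 217   8  29  91] [120.9 230.8] [  94. -236.]
scene [102 219  13  30 102] [106.6 233.3] [ 116. -265.]
scene [ 334  305   76   79 4540] [372.8 344.4] [158. 433.]
knob exp [[262.69355249 204.66108159]]
knob exp top [[248.84191467 191.8596025 ]]
cab top rect ((271.69952392578125, 174.8033905029297), (48.335487365722656, 35.76484298706055), 7.853313446044922)
```

```bash
python3 -c "
from cell import r
print(r.hand_in())"
```

```text
the job is handed in; nothing more can be done
None
```

The job is handed in: both of the cabinet's back corners were pressed against the stop with about 20 N on the posts and the latch was swung to its end stop, leaving the bottle upright; on first contact with the right post the reading peaked at about 20 N along the push and 16 N vertical (some 25 N combined), right at the 25 N limit.

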